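# Index the carving plate and bolt it

## Robot

A 7-joint arm with a two-finger parallel gripper is mounted at the origin on the work surface. World frame = base frame: x ahead of the robot, y to its left, z up, the work surface at z = 0. Lengths are in m, angles in rad, forces in N, time in s.
With the tool pointing down it reaches from about 0.35 to 0.9 m from the base axis. Payload 8.1 kg.
Tool frame: the origin (TCP) lies at the very end of the fingers, on their centre line; the grasp point (between the pads) lies 19 mm behind it; z points along the fingers, y is the direction in which the jaws open and shut (so a half turn about z gives the same grasp; the last joint's range is limited). The gripper opens to 85 mm and grips with 20 to 120 N. Pads are 22 mm wide; open, the fingers measure 114 mm over their backs; the gripper's body (76 mm by 85 mm) begins 54 mm behind the grasp point. The pads swing forward as they close: fully open they stand 13 mm farther back than shut.
Start: joints at [-1.372, 0.434, 0.025, 1.573, -0.012, 1.134, -0.075], TCP at [0.186, 0.597, 0.231] pointing down, gripper open.
Joint ranges: [-2.62, 2.62], [-0.44, 2.09], [-1.27, 1.32], [0.08, 2.57], [-1.32, 4.46], [0.12, 2], [-2.74, 2.74]. Speed limits (rad/s): [2.22, 2.22, 3.01, 3.01, 3.14, 3.14, 3.14].

## Interface

Orientations are given as a unit quaternion [w, x, y, z].
In Python, from rig import ctrl, capture, get_calibration gives the robot as it stands.
- The arm moves only by the tool apply_moves, never from a script. Its arguments are lists of equal length, an entry for each row: "slide": the shift along the tool's x, y, z in m, a list of three; "rot": the turn, a rotation vector about the tool's x, y, z in degrees, a list of three; "hand": the gripper command: -1 is fully open, 1 is shut, values between are in proportion. In form: {"slide": [[dx, dy, dz], ...], "rot": [[wx, wy, wz], ...], "hand": [hand, ...]}. A call has 1 to 10 rows; each row is the pose to reach, as a shift and turn from the pose commanded when the call began, along the tool's axes at that moment; what a row does not reach only later rows make up. A row lasts 1/10 s, in which the tool goes at most 50 mm and 8.59 degrees, less where a joint would pass 70% of its speed; a pose out of reach is approached as far as the arm can. A call with a gripper value outside its range is refused whole. The fingers move at their own pace and stop on an object; the grip force is fixed at half the most. Time passes only in rows, so rows that repeat a pose let the fingers close. It gives the time, the measured TCP pose, the force and the opening at its end, in the units of the state.
- ctrl.get_obs(): the state, without advancing time (a new reading comes with each control period).
- capture(name): name is "scene" or "top" or "wrist"; returns (picture, depth): 400x640x3 uint8, red, green, blue; 400x640 float32, m along the optical axis (not along the pixel's ray), 0 where there is no reading.
- get_calibration(name): a dict with "camera_matrix" (3x3 intrinsics, pixels), "position" and "attitude" of the camera in the world. Camera axes: x right, y up, looking along -z (the intrinsics and any distortion apply to the point x, -y, -z); pixel columns grow to the right and rows downward; lengths in m; the calibration is good to about 2 mm. A picture is of the moment at which its call begins: read the wrist's pose just before it. get_calibration takes no time and is no camera call; for the wrist camera it gives the pose at the moment of the call.
- ctrl.job_done(): hands the job in, once; it reports no verdict.
The state is a dict: "time": time; "joints": joint angles; "joint_velocities": joint speeds; "joint_torque": joint torques, N m; "tcp_pos": TCP position; "orientation": TCP orientation; "force": force on the tool from outside, world axes, zero at the start; "torque": the same for the moment, N m; "width": finger opening in m.
Only numpy, scipy, OpenCV 4.12 (cv2) and the standard library are available. Lean on these libraries where they do the work, as an engineer would, in place of code of your own. Each camera call takes 0.05 s, during which the arm holds its last target. There are 200 camera calls.

## Task

Turn the round carving plate by pushing its edge pegs sideways, gently and without gripping it, until its notch faces the red-knobbed bolt. Then push the bolt's knob, without gripping it, until the bolt stops fully home in the notch, and press it there firmly for a moment (about 12 N). Never push the plate or the bolt harder than 20 N, keep the plate flat on its jig, leave the mug, jar and brush alone, and finish clear of everything.

Things in the scene. Friction and masses are not known exactly. Their poses are not given: they have to be found in the camera images.
- jig: Fixed blue board, 190 (x) by 305 (y) by 12 mm. Origin: on the table, under the plate's turning centre; the board reaches 100 mm to its +y, 205 mm to its -y. On its -y side a steel bolt lies in an aluminium channel (39 mm wide, top 32 mm above the table, 36 mm at a strap by the rim), aimed along +y at the plate's centre.
- plate: Loose round wooden plate, 160 mm across, 20 mm high, on a boss of the jig (1 mm play). Origin: centre of its underside, 12 mm above the table. Notch in the rim on its own -y side; yaw equal to the jig's when it faces the bolt. Four round pegs, 14 mm thick, 26 mm tall above its top, 66 mm from centre at 45, 135, 225, 315 deg from its x axis. Turns against friction, 2 to 5 N at a peg.
- notch (a point): Middle of the notch's mouth, at the rim on the plate's top, 80 mm from its centre; a short black line points to it. Notch 17 mm wide at the mouth, 15 mm at its floor, 19 mm deep. The bolt's round brass tip is 12 mm wide: it enters freely up to 2.5 mm off and wedges the plate round from up to about 4 mm off.
- bolt_mark (a point): Fixed point of the jig: on the bolt's axis at the plate's rim, 80 mm from the centre, 32 mm above the table. The notch's mouth must come here.
- bolt (a joint): Travel of the bolt towards the plate in m, 0 drawn back. Its brass tip is set longer or shorter each time, half hidden by the strap, 6 to 22 mm clear of the rim at travel 0; the bolt is home, tip on the notch's floor, at a travel of 0.025 to 0.042 that must be felt (it stops). If it butts on the rim it stops below 0.023. It slides against 2.5 N of friction and stays where it is left.
- bolt_knob (a point): Middle of the top edge of the outer face (facing the jig's -y, away from the plate) of the bolt's red knob, an upright block 28 mm wide (jig x), 16 mm thick (jig y), from 31 to 73 mm above the table. Moves with the bolt.
- mug: White mug, 76 mm across, 85 mm tall; origin under its centre. Bystander.
- paint_jar: Terracotta paint jar with yellow cap, 64 mm across, 85 mm tall; origin under its centre. Bystander.
- brush: Paint brush lying on the table; origin in its middle underneath. Bystander.
Not all that is in view belongs to the job. Of the things like the plate, leave any that is green, pink or turquoise; of the rest the larger one is meant.

How it is judged:
By the outcome, as a careful person would: the job done as asked, in the order asked, and still so for the second after the job is handed in, with the robot touching nothing.
It also fails if it takes over 72 s, if anything falls off the work surface, if the arm or the gripper's body presses on something with over 40 N, if the wrist force passes 120 N, or if a joint passes its speed limit or range.

## Working session

There is one attempt and no reset: what is moved stays moved. The work goes in short steps, Python scripts to look and compute and a tool call to move; the robot and the scene stay as the last step left them, time stands still between calls to the robot, and variables do not carry over. Pictures are saved under pics/ and viewed, about 8 in all and at most 12, crops included, and the job is handed in when it is done.

Besides the shell and the picture viewer there is one more tool, called as name(argument=value, ...) on one line, values as JSON. apply_moves: Moves the arm, as the interface text tells. Its arguments: {"type":"object","properties":{"slide":{"type":"array","items":{"type":"array","items":{"type":"number"}}},"rot":{"type":"array","items":{"type":"array","items":{"type":"number"}}},"hand":{"type":"array","items":{"type":"number"}}},"required":["slide","rot","hand"]}

```bash
ls; mkdir -p pics; cat > h.py <<'E'
import numpy as np, cv2
from rig import ctrl, capture, get_calibration
from scipy.spatial.transform import Rotation as R
def rot(a):
    a=np.array(a,float)
    return a if a.shape==(3,3) else R.from_quat(np.r_[a[1:],a[0]]).as_matrix()
def save(name,fn):
    c=get_calibration(name); im,d=capture(name)
    cv2.imwrite(f'pics/{fn}.png',im[:,:,::-1]); np.savez(f'pics/{fn}.npz',im=im,d=d,K=np.array(c['camera_matrix']),p=np.array(c['position']),A=rot(c['attitude']))
    return im,d
def world(fn,px,z=None):
    f=np.load(f'pics/{fn}.npz');K=f['K'];out=[]
    for u,v in px:
        r=np.array([(u-K[0,2])/K[0,0],-(v-K[1,2])/K[1,1],-1.]); r=f['A']@r
        s=(z-f['p'][2])/r[2] if z is not None else f['d'][int(round(v)),int(round(u))]
        out.append(f['p']+s*r)
    return np.array(out)
def proj(fn,P):
    f=np.load(f'pics/{fn}.npz');q=(np.atleast_2d(P)-f['p'])@f['A'];K=f['K']
    return np.c_[K[0,2]+K[0,0]*q[:,0]/-q[:,2],K[1,2]-K[1,1]*q[:,1]/-q[:,2]]
E
python3 - <<'E'
from h import *
for n in('scene','top'):
    save(n,n+'0'); c=get_calibration(n); print(n,c)
print(ctrl.get_obs())
E
```

```text
pics
scene {'camera_matrix': array([[478.48908951,   0.        , 326.23680423],
       [  0.        , 478.48908951, 193.94584977],
       [  0.        ,   0.        ,   1.        ]]), 'position': array([ 1.02902111, -0.30905549,  0.91171981]), 'attitude': array([0.85194797, 0.27821555, 0.13146995, 0.42367018])}
top {'camera_matrix': array([[394.3682094 ,   0.        , 318.48406181],
       [  0.        , 394.3682094 , 207.90841098],
       [  0.        ,   0.        ,   1.        ]]), 'position': array([0.45476978, 0.06226755, 0.8864392 ]), 'attitude': array([ 0.71036363,  0.03688288, -0.05196931, -0.70094391])}
{'time': 0.1, 'joints': array([-1.37158802,  0.43514242,  0.02497936,  1.57401741, -0.01161839,
        1.13399795, -0.07508238]), 'joint_velocities': array([ 0.00242089, -0.00260286,  0.00127813, -0.00412215,  0.00010391,
        0.00251031, -0.00061133]), 'joint_torque': array([ 2.09083824e-03, -6.71753740e+01,  1.02757003e+00, -3.16897953e+01,
        1.57817651e-02,  7.22818397e-03,  3.16734918e-05]), 'tcp_pos': array([0.18569114, 0.59629704, 0.2306069 ]), 'orientation': array([-4.96253863e-05,  1.50364132e-01,  9.88630428e-01, -7.08220611e-04]), 'force': array([-0.60715479,  0.2570606 ,  0.35856279]), 'torque': array([0.0387711, 0.0351374, 0.0295389]), 'width': 0.08521157378045775}
```

View pics/top0.png

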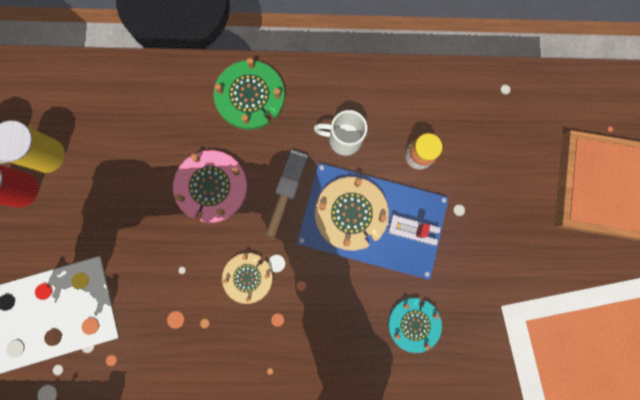

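View pics/scene0.png

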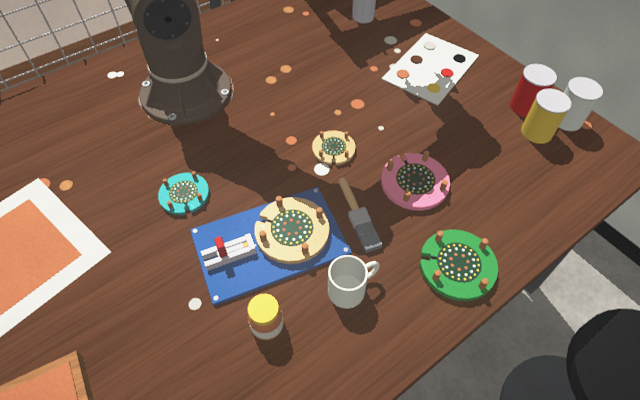

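Could be taken for the target in top0: green plate (249,93), pink (210,185), turquoise (415,325), small wooden (247,278), large wooden on the blue jig (352,213). I choose the last one: it is wooden, the larger of the two, and sits on the jig with the bolt at (424,230). A close crop will check this.

```bash
python3 - <<'E'
from h import *
im=np.load('pics/top0.npz')['im'][145:285,290:460,::-1]
cv2.imwrite('pics/c1.png',cv2.resize(im,None,fx=4.5,fy=4.5,interpolation=cv2.INTER_CUBIC))
# jig corners blue mask
f=np.load('pics/top0.npz');I=f['im'].astype(int)
m=((I[:,:,2]>I[:,:,0]*1.5)&(I[:,:,2]>I[:,:,1]*1.25)&(I[:,:,2]>70)).astype(np.uint8)
m=cv2.morphologyEx(m,cv2.MORPH_OPEN,np.ones((3,3),np.uint8))
n,l,s,c=cv2.connectedComponentsWithStats(m);k=1+np.argmax(s[1:,4]);print(s[k])
pts=np.argwhere(l==k)[:,::-1].astype(float)
W=world('top0',pts,0.012)[:,:2].astype(np.float32)
r=cv2.minAreaRect(W);print(r,cv2.boxPoints(r))
E
```

```text
[ 299  165  138  113 3750]
((0.5391968488693237, -0.07773147523403168), (0.304512619972229, 0.1904030591249466), 75.39060974121094) [[ 0.4086701  -0.20105252]
 [ 0.592917   -0.2490775 ]
 [ 0.66972363  0.04558957]
 [ 0.48547667  0.09361455]]
```

View pics/c1.png

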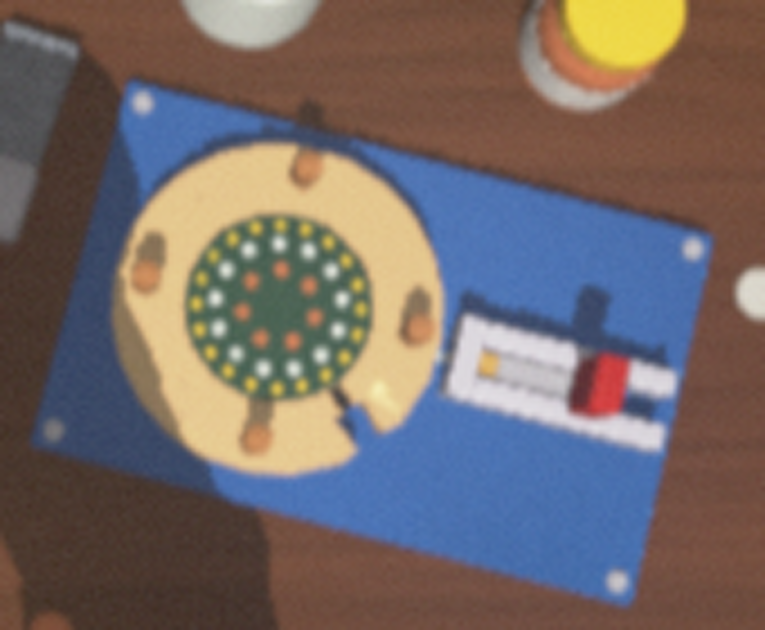

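The crop confirms it: wooden plate on the blue jig, notch at crop (370,425), black line at (340,395), bolt and red knob at (600,385), plate centre near (278,307). The notch must turn counter-clockwise by about 38°.

```bash
python3 - <<'E'
from h import *
yaw=np.arctan2(-.2522,.9677);O=np.array([.5524,-.0269])
J=np.array([[np.cos(yaw),-np.sin(yaw)],[np.sin(yaw),np.cos(yaw)]])
def cr(p):return [(290+(a+.5)/4.5-.5,145+(b+.5)/4.5-.5) for a,b in p]
n=cr([(368,428),(332,387),(347,410)]);
for nm,px,z in[('notch,line',n,.032),('pegs',cr([(305,165),(147,272),(256,438),(417,325)]),.054),('knob',cr([(622,360),(614,412)]),.073),('ctr',cr([(278,307)]),.032),('mug,jar',[(347,125),(428,145)],.085)]:
  for w in world('top0',px,z):
    q=J.T@(w[:2]-O);print(nm,w[:2].round(4),'jig',q.round(4),'r',np.hypot(*q).round(4),'ang',np.degrees(np.arctan2(q[1],q[0])).round(1))
print('yaw',np.degrees(yaw))
# peg now / finger placement
f=np.load('pics/top0.npz')
I=f['im'].astype(int); m=(I[:,:,0]>130)&(I[:,:,2]<I[:,:,0]*.78)&(I[:,:,1]>I[:,:,0]*.7)
v,u=np.nonzero(m);k=(abs(u-352)<45)&(abs(v-213)<45)
W=world('top0',np.c_[u[k],v[k]],.032)[:,:2].astype(np.float32);print('plate circ',cv2.minEnclosingCircle(W))
E
```

```text
notch,line [ 0.4951 -0.0709] jig [-0.0444 -0.0571] r 0.0723 ang -127.9
notch,line [ 0.5146 -0.0536] jig [-0.0298 -0.0354] r 0.0463 ang -130.2
notch,line [ 0.5036 -0.0608] jig [-0.0387 -0.0451] r 0.0594 ang -130.6
pegs [ 0.6191 -0.0379] jig [0.0673 0.0062] r 0.0676 ang 5.2
pegs [0.5664 0.0371] jig [-0.0026  0.0654] r 0.0655 ang 92.3
pegs [ 0.4887 -0.0148] jig [-0.0647 -0.0044] r 0.0649 ang -176.1
pegs [ 0.543 -0.091] jig [ 0.007  -0.0644] r 0.0648 ang -83.8
knob [ 0.526  -0.1825] jig [ 0.0138 -0.1573] r 0.1579 ang -85.0
knob [ 0.502  -0.1783] jig [-0.0106 -0.1592] r 0.1596 ang -93.8
ctr [ 0.5531 -0.0274] jig [ 0.0008 -0.0003] r 0.0009 ang -19.2
mug,jar [ 0.7333 -0.0123] jig [0.1713 0.0598] r 0.1814 ang 19.2
mug,jar [ 0.693  -0.1831] jig [ 0.1755 -0.1157] r 0.2102 ang -33.4
yaw -14.607375784598169
plate circ ((0.5504992008209229, -0.03819836303591728), 0.09093032032251358)
```

apply_moves(slide=[[-0.45,-0.463,0.05],[-0.45,-0.463,0.05],[-0.45,-0.463,0.05],[-0.45,-0.463,0.05],[-0.45,-0.463,0.05],[-0.45,-0.463,0.05],[-0.45,-0.463,0.05],[-0.45,-0.463,0.05],[-0.45,-0.463,0.05],[-0.45,-0.463,0.05]], rot=[[0,0,62.3],[0,0,62.3],[0,0,62.3],[0,0,62.3],[0,0,62.3],[0,0,62.3],[0,0,62.3],[0,0,62.3],[0,0,62.3],[0,0,62.3]], hand=[1,1,1,1,1,1,1,1,1,1])

```text
time: 1.1
tcp_pos: [0.4116, 0.1503, 0.1926]
orientation: [-0.0, 0.64, 0.768, 0.0]
force: [1.1, 1.1, -0.2]
width: 0.0001
```

apply_moves(slide=[[-0.05,0.015,0.01],[-0.1,0.03,0.02],[-0.14,0.0425,0.033],[-0.14,0.0425,0.033],[-0.14,0.0425,0.033]], rot=[[0,0,0],[0,0,0],[0,0,0],[0,0,0],[0,0,0]], hand=[1,1,1,1,1])

```text
time: 1.6
tcp_pos: [0.4781, 0.0206, 0.1591]
orientation: [-0.0, 0.641, 0.767, -0.001]
force: [-0.9, 0.9, -0.1]
width: -0.0
```

```bash
python3 - <<'E'
from h import *
o=ctrl.get_obs();print(o['tcp_pos'],o['orientation'],o['force'])
im,d=save('wrist','w1');f=np.load('pics/w1.npz');print(f['p'],f['A'])
save('top','top1')
cv2.imwrite('pics/w1b.png',im[:,:,::-1])
E
```

```text
[0.47810475 0.02063382 0.15912618] [-2.87166066e-04  6.41448653e-01  7.67165575e-01 -7.23761489e-04] [-0.94350454  0.8833313  -0.08224863]
[0.46445652 0.0974768  0.30159797] [[ 9.84185790e-01 -1.68869344e-01 -5.34927563e-02]
 [ 1.77137026e-01  9.36696984e-01  3.02028531e-01]
 [-8.96856570e-04 -3.06727736e-01  9.51796875e-01]]
```

View pics/w1.png

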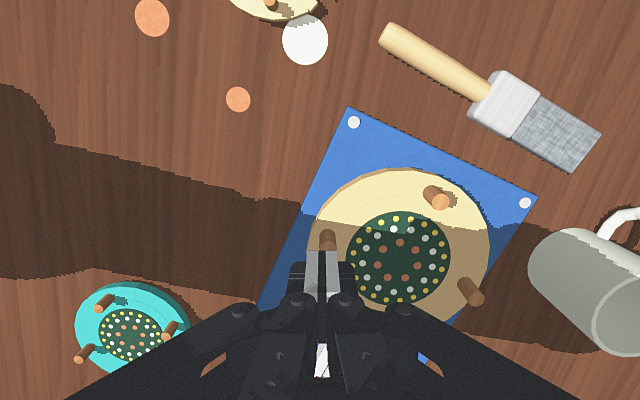

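The wrist view shows the fingertip at (322,265) and the near peg at (328,240), with other pegs at (437,198) and (471,292). I'll measure the pegs by depth.

```bash
cat > pegs.py <<'E'
from h import *
yaw=np.radians(-14.607);O=np.array([.5524,-.0269])
J=np.array([[np.cos(yaw),-np.sin(yaw)],[np.sin(yaw),np.cos(yaw)]])
def allw(fn):
    f=np.load(f'pics/{fn}.npz');K=f['K'];d=f['d'];v,u=np.mgrid[:d.shape[0],:d.shape[1]]
    r=np.stack([(u-K[0,2])/K[0,0],-(v-K[1,2])/K[1,1],-np.ones_like(d)],-1)@f['A'].T
    return f['p']+r*d[...,None]
def pegs(fn,lo=.050,hi=.064):
    W=allw(fn);q=(W[...,:2]-O)@J;rr=np.hypot(q[...,0],q[...,1])
    m=((W[...,2]>lo)&(W[...,2]<hi)&(rr<.085)&(rr>.045)).astype(np.uint8)
    n,l,s,c=cv2.connectedComponentsWithStats(m)
    for k in range(1,n):
        if s[k,4]>5:
            p=q[l==k];a=(p.max(0)+p.min(0))/2;print(fn,'px',c[k].round(),s[k,4],'jig',a.round(4),'r',np.hypot(*a).round(4),'ang',np.degrees(np.arctan2(a[1],a[0])).round(1),'z',np.median(W[...,2][l==k]).round(4))
E
python3 - <<'E'
from pegs import *
for f in('w1','top0','top1','scene0'):pegs(f)
for f in('w1','top0'):
    W=allw(f);q=(W[...,:2]-O)@J;m=(abs(W[...,2]-.032)<.004)&(np.hypot(q[...,0],q[...,1])<.085)
    c,r=cv2.minEnclosingCircle(q[m].astype(np.float32));print(f,m.sum(),c,r,np.median(W[...,2][m]))
E
```

```text
w1 px [439. 201.] 323 jig [-0.0025  0.064 ] r 0.064 ang 92.2 z 0.0575
w1 px [327. 244.] 190 jig [-0.0632 -0.0047] r 0.0634 ang -175.7 z 0.0573
w1 px [474. 297.] 283 jig [0.0685 0.0035] r 0.0686 ang 2.9 z 0.0573
top0 px [358. 181.] 36 jig [0.0667 0.0051] r 0.0669 ang 4.4 z 0.0591
top0 px [322. 205.] 35 jig [-0.0036  0.0657] r 0.0658 ang 93.1 z 0.059
top0 px [383. 217.] 38 jig [ 0.0062 -0.0655] r 0.0658 ang -84.6 z 0.0588
top0 px [347. 242.] 38 jig [-0.0647 -0.0051] r 0.0649 ang -175.5 z 0.0595
top1 px [358. 181.] 33 jig [0.0673 0.0053] r 0.0675 ang 4.5 z 0.0589
scene0 px [279. 199.] 39 jig [-0.063  -0.0059] r 0.0633 ang -174.7 z 0.0583
scene0 px [319. 210.] 41 jig [-0.0006  0.065 ] r 0.065 ang 90.6 z 0.0575
scene0 px [262. 233.] 43 jig [ 0.0089 -0.0666] r 0.0672 ang -82.4 z 0.0574
scene0 px [305. 246.] 43 jig [0.0686 0.0045] r 0.0688 ang 3.8 z 0.0574
w1 17790 (0.002777851652354002, -0.001561708515509963) 0.08082950860261917 0.032601494085174904
top0 3381 (0.001849326305091381, -0.00035422871587798) 0.080940380692482 0.03372225130503703
```

apply_moves(slide=[[0,0.002,0.04],[0,0.002,0.08],[0,0.002,0.105],[0,0.002,0.119],[0,0.002,0.119]], rot=[[0,0,0],[0,0,0],[0,0,0],[0,0,0],[0,0,0]], hand=[1,1,1,1,1])

```text
time: 2.2
tcp_pos: [0.4787, 0.0242, 0.0394]
orientation: [-0.001, 0.639, 0.769, -0.001]
force: [-0.2, -0.8, 0.6]
width: -0.0002
```

apply_moves(slide=[[-0.004,0,0],[-0.008,0,0],[-0.011,0,0],[-0.013,0,0],[-0.015,0,0],[-0.017,0,0],[-0.019,0,0],[-0.021,0,0],[-0.023,0,0],[-0.025,0,0]], rot=[[0,0,0],[0,0,0],[0,0,0],[0,0,0],[0,0,0],[0,0,0],[0,0,0],[0,0,0],[0,0,0],[0,0,0]], hand=[1,1,1,1,1,1,1,1,1,1])

```text
time: 3.2
tcp_pos: [0.4843, -0.0013, 0.0406]
orientation: [-0.001, 0.64, 0.769, 0.0]
force: [-1.0, 5.5, 3.2]
width: -0.0001
```

apply_moves(slide=[[-0.003,0,0],[-0.006,0,0],[-0.009,0,0],[-0.012,0,0],[-0.015,0,0],[-0.018,0,0],[-0.021,0,0],[-0.024,0,0],[-0.027,0,0],[-0.03,0,0]], rot=[[0,0,0],[0,0,0],[0,0,0],[0,0,0],[0,0,0],[0,0,0],[0,0,0],[0,0,0],[0,0,0],[0,0,0]], hand=[1,1,1,1,1,1,1,1,1,1])

```text
time: 4.2
tcp_pos: [0.4868, -0.03, 0.0397]
orientation: [-0.003, 0.64, 0.769, -0.001]
force: [-7.3, 6.5, 0.2]
width: 0.0002
```

```bash
python3 - <<'E'
from pegs import *
o=ctrl.get_obs();print(o['tcp_pos'],o['orientation'],o['force'])
save('top','top2');save('scene','scene2');pegs('top2');pegs('scene2')
E
```

```text
[ 0.48679103 -0.03000896  0.03969184] [-0.00322627  0.63956999  0.76872509 -0.00124924] [-7.26543627  6.54126255  0.20134192]
top2 px [345. 181.] 37 jig [0.0601 0.0324] r 0.0683 ang 28.4 z 0.059
top2 px [323. 218.] 35 jig [-0.0299  0.057 ] r 0.0644 ang 117.7 z 0.0593
scene2 px [310. 201.] 36 jig [-0.0279  0.0551] r 0.0617 ang 116.9 z 0.0578
scene2 px [270. 205.] 66 jig [-0.0532 -0.0266] r 0.0594 ang -153.4 z 0.0578
scene2 px [316. 238.] 43 jig [0.0611 0.0327] r 0.0693 ang 28.2 z 0.0577
scene2 px [271. 243.] 44 jig [ 0.0379 -0.0578] r 0.0691 ang -56.7 z 0.0572
```

apply_moves(slide=[[-0.002,0,0],[-0.004,0,0],[-0.006,0,0],[-0.008,0,0],[-0.01,0,0],[-0.012,0,0],[-0.013,0,0],[-0.014,0,0],[-0.014,0,0]], rot=[[0,0,0],[0,0,0],[0,0,0],[0,0,0],[0,0,0],[0,0,0],[0,0,0],[0,0,0],[0,0,0]], hand=[1,1,1,1,1,1,1,1,1])

```text
time: 5.2
tcp_pos: [0.4913, -0.0442, 0.04]
orientation: [-0.002, 0.64, 0.769, -0.0]
force: [-1.4, 5.3, -4.1]
width: -0.0
```

```bash
python3 - <<'E'
from pegs import *
o=ctrl.get_obs();print(o['tcp_pos'],o['orientation'],o['force'])
save('top','top3');save('scene','scene3');pegs('top3');pegs('scene3')
im=np.load('pics/scene3.npz')['im'][170:310,180:360,::-1]
cv2.imwrite('pics/c3.png',cv2.resize(im,None,fx=4.3,fy=4.3,interpolation=cv2.INTER_CUBIC))
E
```

```text
[ 0.491303   -0.04419879  0.04002542] [-1.61602968e-03  6.39683666e-01  7.68636466e-01 -4.21786234e-04] [-1.41034733  5.34690935 -4.07528209]
top3 px [338. 184.] 35 jig [0.0507 0.0443] r 0.0673 ang 41.1 z 0.0593
top3 px [326. 225.] 36 jig [-0.0424  0.0478] r 0.0639 ang 131.6 z 0.059
scene3 px [305. 199.] 39 jig [-0.0394  0.0471] r 0.0614 ang 129.9 z 0.0569
scene3 px [266. 210.] 71 jig [-0.046  -0.0369] r 0.059 ang -141.2 z 0.0577
scene3 px [319. 233.] 41 jig [0.0531 0.0432] r 0.0684 ang 39.1 z 0.0574
scene3 px [276. 247.] 42 jig [ 0.0497 -0.0499] r 0.0704 ang -45.1 z 0.0574
```

View pics/c3.png

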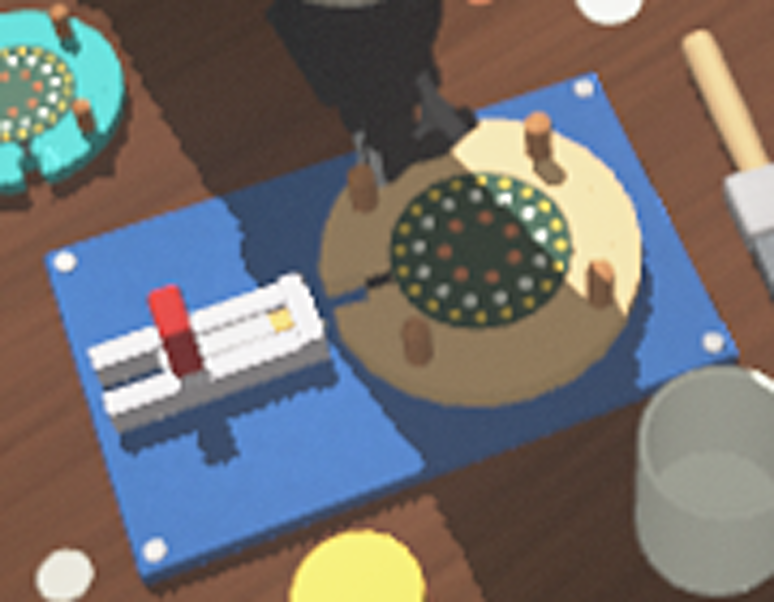

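apply_moves(slide=[[-0.001,0,0],[-0.002,0,0],[-0.003,0,0],[-0.003,0,0]], rot=[[0,0,0],[0,0,0],[0,0,0],[0,0,0]], hand=[1,1,1,1])

```text
time: 5.7
tcp_pos: [0.4923, -0.047, 0.0401]
orientation: [-0.001, 0.64, 0.769, -0.0]
force: [-0.8, 5.6, -5.2]
width: 0.0001
```

```bash
python3 - <<'E'
from pegs import *
o=ctrl.get_obs();print(o['tcp_pos'],o['orientation'],o['force'])
save('top','top4');save('scene','scene4');pegs('top4');pegs('scene4')
E
```

```text
[ 0.49228934 -0.04700853  0.04009192] [-1.34903319e-03  6.39588492e-01  7.68716276e-01 -1.69345433e-04] [-0.8332687   5.60735921 -5.16155269]
top4 px [337. 184.] 37 jig [0.0487 0.046 ] r 0.0669 ang 43.4 z 0.0587
top4 px [326. 226.] 34 jig [-0.0449  0.0456] r 0.064 ang 134.6 z 0.0589
scene4 px [304. 198.] 37 jig [-0.0421  0.0448] r 0.0615 ang 133.3 z 0.0576
scene4 px [265. 211.] 69 jig [-0.0443 -0.0395] r 0.0594 ang -138.3 z 0.0572
scene4 px [320. 232.] 42 jig [0.0508 0.0453] r 0.0681 ang 41.7 z 0.0574
scene4 px [278. 247.] 41 jig [ 0.0518 -0.0478] r 0.0705 ang -42.7 z 0.0577
```

apply_moves(slide=[[0.006,0,0],[0.015,0,0],[0.015,0,-0.04],[0.015,0,-0.08],[-0.03,-0.005,-0.1],[-0.075,-0.01,-0.11],[-0.12,-0.013,-0.11],[-0.164,-0.016,-0.11],[-0.164,-0.016,-0.11],[-0.164,-0.016,-0.11]], rot=[[0,0,0],[0,0,0],[0,0,0],[0,0,0],[0,0,8],[0,0,16],[0,0,22],[0,0,25],[0,0,25],[0,0,25]], hand=[1,1,1,1,1,1,1,1,1,1])

```text
time: 6.8
tcp_pos: [0.5069, -0.2133, 0.1506]
orientation: [0.0, 0.792, 0.611, -0.0]
force: [0.7, 1.2, -0.1]
width: 0.0001
```

```bash
python3 - <<'E'
from pegs import *
o=ctrl.get_obs();print(o['tcp_pos'],o['orientation'],o['force'])
save('top','top5');save('wrist','w5');pegs('top5');pegs('w5')
E
```

```text
[ 0.50694436 -0.21325261  0.15061236] [ 1.16561932e-04  7.91785164e-01  6.10799645e-01 -1.85434950e-04] [ 0.69686267  1.24086122 -0.06132892]
top5 px [337. 184.] 35 jig [0.0483 0.0464] r 0.067 ang 43.8 z 0.0589
top5 px [379. 196.] 37 jig [ 0.0489 -0.0466] r 0.0675 ang -43.6 z 0.0587
top5 px [326. 226.] 36 jig [-0.0449  0.0456] r 0.064 ang 134.6 z 0.0596
top5 px [369. 238.] 36 jig [-0.0444 -0.0474] r 0.065 ang -133.1 z 0.0593
```

View pics/w5.png

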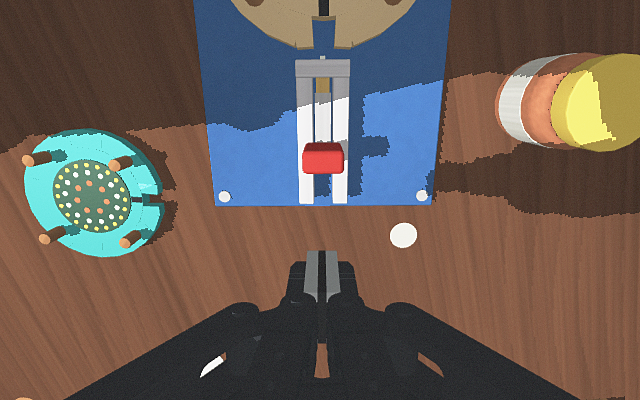

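The wrist view shows the notch mouth at (325,45) lined up with the bolt tip at (323,85) and the knob at (323,158). The plate angle from the pegs is within about 0.5°. Now I'll locate the knob.

```bash
python3 - <<'E'
from pegs import *
p=world('w5',[(304,173),(343,173),(323,173)],.073);print(p);print((p[:,:2]-O)@J)
W=allw('w5');q=(W[...,:2]-O)@J;m=(abs(W[...,2]-.073)<.004)&(abs(q[...,1]+.15)<.03)&(abs(q[...,0])<.03)
print(q[m].min(0),q[m].max(0))
p=world('w5',[(314,48),(336,48),(324,78)],.032);print((p[:,:2]-O)@J)
print((np.array([[.5069,-.2133]])-O)@J)
E
```

```text
[[ 0.50294337 -0.18258701  0.073     ]
 [ 0.52792214 -0.18907919  0.073     ]
 [ 0.51511279 -0.18574994  0.073     ]]
[[-0.00859578 -0.1631273 ]
 [ 0.01721288 -0.1631103 ]
 [ 0.00397796 -0.16311902]]
[-0.01007246 -0.16399039] [ 0.01738838 -0.1482093 ]
[[-0.00235903 -0.08257046]
 [ 0.01313212 -0.08256229]
 [ 0.00473782 -0.10243433]]
[[ 0.0029784  -0.19184978]]
```

apply_moves(slide=[[0,-0.001,0.04],[0,-0.001,0.08],[0,-0.001,0.1],[0,-0.001,0.108],[0,-0.001,0.108],[0.005,-0.001,0.108],[0.01,-0.001,0.108],[0.01,-0.001,0.108]], rot=[[0,0,0],[0,0,0],[0,0,0],[0,0,0],[0,0,0],[0,0,0],[0,0,0],[0,0,0]], hand=[1,1,1,1,1,1,1,1])

```text
time: 7.7
tcp_pos: [0.5099, -0.2014, 0.0437]
orientation: [0.0, 0.791, 0.612, 0.001]
force: [-0.3, -1.1, 0.6]
width: -0.0
```

apply_moves(slide=[[0.002,0,0],[0.004,0,0],[0.006,0,0],[0.008,0,0],[0.01,0,0],[0.012,0,0],[0.014,0,0],[0.016,0,0]], rot=[[0,0,0],[0,0,0],[0,0,0],[0,0,0],[0,0,0],[0,0,0],[0,0,0],[0,0,0]], hand=[1,1,1,1,1,1,1,1])

```text
time: 8.5
tcp_pos: [0.5128, -0.1872, 0.0428]
orientation: [0.0, 0.791, 0.611, -0.0]
force: [-0.5, -3.4, 2.0]
width: 0.0001
```

apply_moves(slide=[[0.001,0,0],[0.002,0,0],[0.003,0,0],[0.004,0,0],[0.005,0,0]], rot=[[0,0,0],[0,0,0],[0,0,0],[0,0,0],[0,0,0]], hand=[1,1,1,1,1])

```text
time: 9.0
tcp_pos: [0.514, -0.1822, 0.0427]
orientation: [-0.0, 0.791, 0.612, 0.0]
force: [-2.3, -2.6, 1.9]
width: -0.0001
```

apply_moves(slide=[[0.001,0,0],[0.002,0,0],[0.003,0,0],[0.004,0,0],[0.005,0,0]], rot=[[0,0,0],[0,0,0],[0,0,0],[0,0,0],[0,0,0]], hand=[1,1,1,1,1])

```text
time: 9.5
tcp_pos: [0.5152, -0.1773, 0.0427]
orientation: [-0.0, 0.791, 0.612, -0.0]
force: [-1.2, -2.9, 1.6]
width: -0.0002
```

apply_moves(slide=[[0.001,0,0],[0.002,0,0],[0.003,0,0],[0.004,0,0]], rot=[[0,0,0],[0,0,0],[0,0,0],[0,0,0]], hand=[1,1,1,1])

```text
time: 9.9
tcp_pos: [0.5163, -0.1735, 0.0427]
orientation: [-0.0, 0.791, 0.612, 0.0]
force: [-0.6, -2.2, 2.0]
width: -0.0001
```

apply_moves(slide=[[0.001,0,0],[0.002,0,0],[0.003,0,0]], rot=[[0,0,0],[0,0,0],[0,0,0]], hand=[1,1,1])

```text
time: 10.2
tcp_pos: [0.517, -0.1706, 0.0427]
orientation: [-0.0, 0.791, 0.612, -0.0]
force: [-1.1, -1.8, 2.1]
width: 0.0002
```

apply_moves(slide=[[0.001,0,0],[0.002,0,0],[0.003,0,0]], rot=[[0,0,0],[0,0,0],[0,0,0]], hand=[1,1,1])

```text
time: 10.5
tcp_pos: [0.5173, -0.1693, 0.0427]
orientation: [0.001, 0.792, 0.611, -0.001]
force: [-3.2, -9.5, 0.7]
width: -0.0
```

It has stopped at about 10 N. I'll check the travel against rim butting.

```bash
python3 - <<'E'
from pegs import *
o=ctrl.get_obs();print(o['tcp_pos'],o['force'])
save('top','top6');save('scene','scene6');save('wrist','w6');pegs('top6')
for f in('scene0','scene6','top0','top6','w5','w6'):
    a=np.load(f'pics/{f}.npz')['im'].astype(int);W=allw(f);q=(W[...,:2]-O)@J
    m=(a[...,0]>90)&(a[...,1]<a[...,0]*.4)&(a[...,2]<a[...,0]*.45)&(abs(q[...,0])<.03)&(abs(q[...,1]+.14)<.05)&(W[...,2]>.06)
    print(f,m.sum(),q[m].min(0).round(4) if m.any() else 0,q[m].max(0).round(4) if m.any() else 0)
im=np.load('pics/scene6.npz')['im'][170:310,180:360,::-1]
cv2.imwrite('pics/c6.png',cv2.resize(im,None,fx=4.3,fy=4.3,interpolation=cv2.INTER_CUBIC))
E
```

```text
[ 0.51732049 -0.16934521  0.04272895] [-3.23986404 -9.50184171  0.65434409]
top6 px [337. 185.] 37 jig [0.0477 0.0467] r 0.0668 ang 44.4 z 0.0588
top6 px [379. 196.] 38 jig [ 0.0487 -0.0467] r 0.0674 ang -43.8 z 0.0584
top6 px [326. 226.] 35 jig [-0.045   0.0459] r 0.0643 ang 134.4 z 0.0587
top6 px [369. 238.] 38 jig [-0.0444 -0.0478] r 0.0652 ang -132.9 z 0.059
scene0 72 [-0.0071 -0.1621] [ 0.0185 -0.1491]
scene6 59 [-0.0058 -0.1333] [ 0.0187 -0.1203]
top0 76 [-0.0114 -0.1612] [ 0.0136 -0.1462]
top6 88 [-0.0116 -0.1325] [ 0.0132 -0.1179]
w5 1016 [-0.0099 -0.164 ] [ 0.0174 -0.1123]
w6 3294 [-0.0102 -0.1358] [ 0.0174 -0.1193]
```

View pics/c6.png

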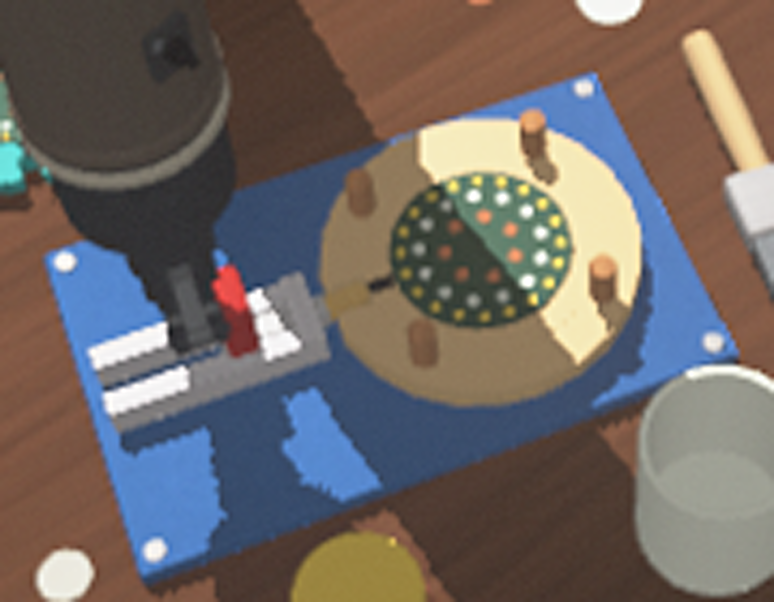

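View pics/w6.png

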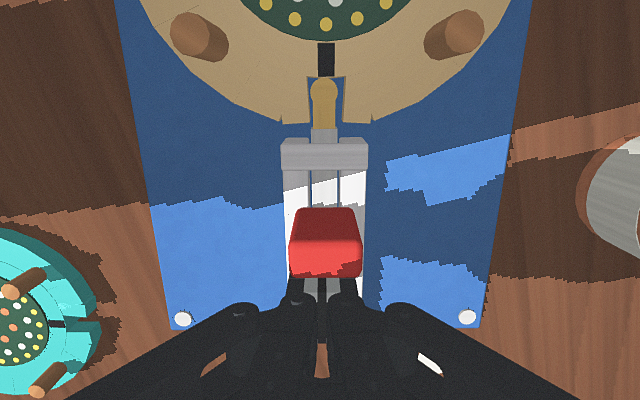

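Travel is about 28.5 mm. In the wrist view the brass tip (323,80) lies on the notch floor (row 76), so the bolt is home. Next, press to about 12 N.

apply_moves(slide=[[0.0003,0,0],[0.0005,0,0],[0.0005,0,0],[0.0005,0,0]], rot=[[0,0,0],[0,0,0],[0,0,0],[0,0,0]], hand=[1,1,1,1])

```text
time: 11.05
tcp_pos: [0.5173, -0.1693, 0.0427]
orientation: [0.001, 0.792, 0.611, -0.001]
force: [-3.5, -9.0, 1.0]
width: -0.0001
```

apply_moves(slide=[[0.0003,0,0],[0.0006,0,0],[0.0006,0,0],[0.0006,0,0]], rot=[[0,0,0],[0,0,0],[0,0,0],[0,0,0]], hand=[1,1,1,1])

```text
time: 11.45
tcp_pos: [0.5175, -0.1687, 0.0427]
orientation: [0.001, 0.792, 0.611, -0.001]
force: [-3.4, -8.0, 0.5]
width: 0.0002
```

apply_moves(slide=[[0.0005,0,0],[0.001,0,0],[0.001,0,0],[0.001,0,0]], rot=[[0,0,0],[0,0,0],[0,0,0],[0,0,0]], hand=[1,1,1,1])

```text
time: 11.85
tcp_pos: [0.5177, -0.1678, 0.0427]
orientation: [0.001, 0.792, 0.611, -0.001]
force: [-4.0, -8.6, 1.3]
width: -0.0001
```

apply_moves(slide=[[0.0005,0,0],[0.001,0,0],[0.001,0,0]], rot=[[0,0,0],[0,0,0],[0,0,0]], hand=[1,1,1])

```text
time: 12.15
tcp_pos: [0.5177, -0.1676, 0.0427]
orientation: [0.001, 0.792, 0.611, -0.001]
force: [-3.8, -11.9, 0.4]
width: -0.0002
```

```bash
python3 - <<'E'
from pegs import *
o=ctrl.get_obs();print(o['tcp_pos'],o['force'],o['joint_torque'])
save('top','top7');save('wrist','w7');save('scene','scene7');pegs('top7')
for f in('scene6','scene7','top6','top7','w6','w7'):
    a=np.load(f'pics/{f}.npz')['im'].astype(int);W=allw(f);q=(W[...,:2]-O)@J
    m=(a[...,0]>90)&(a[...,1]<a[...,0]*.4)&(a[...,2]<a[...,0]*.45)&(abs(q[...,0])<.03)&(abs(q[...,1]+.14)<.05)&(W[...,2]>.06)
    print(f,m.sum(),q[m].min(0).round(4),q[m].max(0).round(4),q[m].mean(0).round(4))
E
```

```text
[ 0.51772899 -0.16764959  0.04274329] [ -3.79534748 -11.93368708   0.35043452] [-6.45627335e+00 -6.16914153e+01  3.37821744e+00 -2.07234818e+01
 -2.43781239e+00  1.26667421e+00 -5.65955916e-02]
top7 px [336. 184.] 36 jig [0.0489 0.0478] r 0.0683 ang 44.3 z 0.0593
top7 px [379. 196.] 38 jig [ 0.0487 -0.0455] r 0.0667 ang -43.1 z 0.0593
top7 px [325. 226.] 35 jig [-0.0446  0.0472] r 0.065 ang 133.4 z 0.0588
top7 px [368. 238.] 37 jig [-0.0439 -0.0456] r 0.0633 ang -133.9 z 0.0591
scene6 59 [-0.0058 -0.1333] [ 0.0187 -0.1203] [ 0.0059 -0.1262]
scene7 61 [-0.0076 -0.1315] [ 0.0188 -0.1183] [ 0.0059 -0.124 ]
top6 88 [-0.0116 -0.1325] [ 0.0132 -0.1179] [ 1.000e-04 -1.248e-01]
top7 90 [-0.0119 -0.1309] [ 0.0136 -0.1166] [ 0.     -0.1229]
w6 3294 [-0.0102 -0.1358] [ 0.0174 -0.1193] [ 0.0035 -0.1256]
w7 3303 [-0.0103 -0.134 ] [ 0.0174 -0.1178] [ 0.0035 -0.124 ]
```

View pics/w7.png

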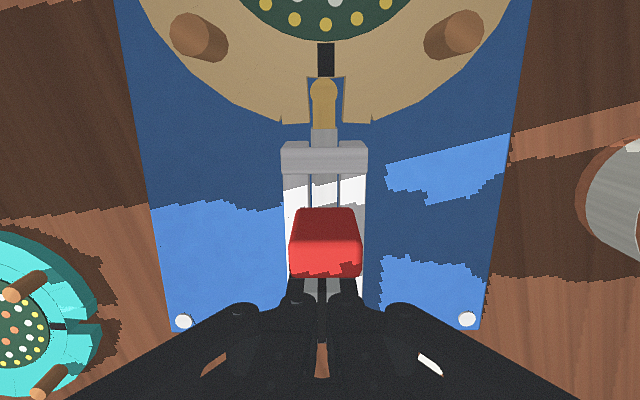

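The plate took up its boss play together with the bolt, and the force now builds to about 12.5 N along the bolt. I'll hold it there briefly, then withdraw.

apply_moves(slide=[[0.0002,0,0],[0.0002,0,0],[0.0002,0,0],[0.0002,0,0],[0.0002,0,0]], rot=[[0,0,0],[0,0,0],[0,0,0],[0,0,0],[0,0,0]], hand=[1,1,1,1,1])

```text
time: 12.8
tcp_pos: [0.5177, -0.1677, 0.0428]
orientation: [0.001, 0.792, 0.61, -0.001]
force: [-3.9, -12.3, 0.2]
width: -0.0001
```

apply_moves(slide=[[-0.004,0,0],[-0.012,0,0],[-0.025,0,0],[-0.025,0,-0.03],[-0.03,0,-0.07],[-0.04,0,-0.11],[-0.04,0,-0.13],[-0.04,0,-0.13]], rot=[[0,0,0],[0,0,0],[0,0,0],[0,0,0],[0,0,0],[0,0,0],[0,0,0],[0,0,0]], hand=[1,1,1,1,1,1,1,1])

```text
time: 13.6
tcp_pos: [0.51, -0.205, 0.1758]
orientation: [0.002, 0.792, 0.611, 0.002]
force: [0.2, 0.5, -0.8]
width: -0.0006
```

```bash
python3 - <<'E'
from pegs import *
o=ctrl.get_obs();print(o['tcp_pos'],o['force'],o['time'])
save('top','top8');save('wrist','w8');pegs('top8')
for f in('top7','top8'):
    a=np.load(f'pics/{f}.npz')['im'].astype(int);W=allw(f);q=(W[...,:2]-O)@J
    m=(a[...,0]>90)&(a[...,1]<a[...,0]*.4)&(a[...,2]<a[...,0]*.45)&(abs(q[...,0])<.03)&(abs(q[...,1]+.14)<.05)&(W[...,2]>.06)
    print(f,m.sum(),q[m].min(0).round(4),q[m].max(0).round(4),q[m].mean(0).round(4))
E
```

```text
[ 0.50995069 -0.20502038  0.17575727] [ 0.2319203   0.46312368 -0.80039744] 13.6
top8 px [337. 184.] 35 jig [0.0485 0.0478] r 0.0681 ang 44.6 z 0.0597
top8 px [379. 196.] 36 jig [ 0.0491 -0.0455] r 0.0669 ang -42.8 z 0.0589
top8 px [325. 226.] 35 jig [-0.0446  0.0472] r 0.065 ang 133.4 z 0.0599
top8 px [368. 238.] 36 jig [-0.0439 -0.0455] r 0.0633 ang -134.0 z 0.0589
top7 90 [-0.0119 -0.1309] [ 0.0136 -0.1166] [ 0.     -0.1229]
top8 85 [-0.0118 -0.1307] [ 0.0133 -0.1163] [ 0.0004 -0.1231]
```

View pics/w8.png

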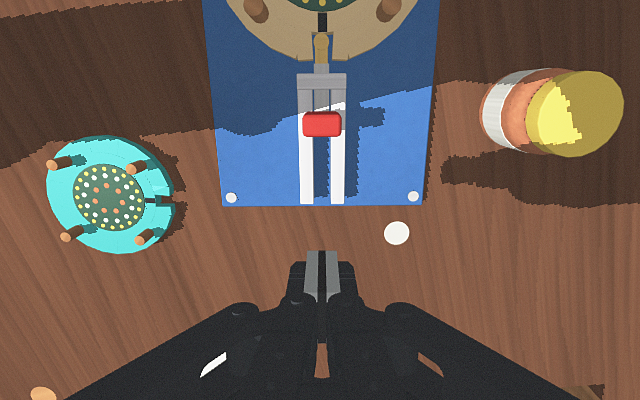

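The tip (321,40) is still seated in the notch, the knob at (322,124) has not moved, and the gripper is clear. Handing in.

```bash
python3 -c "
from rig import ctrl
print(ctrl.job_done())"
```

```text
the job is handed in; nothing more can be done
None
```

I turned the large wooden plate about 40° counter-clockwise, pushing one peg sideways with the shut fingers. Then I pushed the bolt home and pressed it there at about 12.9 N for around 0.6 s, and handed in at about 13.7 s.

- **Forces:** the highest I read was about 10 N on the peg and 13 N on the knob. These are readings at the end of each move, not a continuous record.
- **Plate angle:** before the bolt went in, the pegs put the notch within about 0.5° of the bolt. They still read within 1° at the end.
- **Bolt:** the knob travelled about 30 mm. The wrist camera shows the brass tip on the notch floor, and the knob did not move when I withdrew.
- **Gripper and bystanders:** the gripper was clear at 0.18 m with the force reading near zero. The arm never went near the mug, jar or brush.

One thing disagreed at first. The bolt seemed to stop at about 10 N after 28.5 mm, then crept about 1.7 mm more with the plate. I took that to be the boss play, and the force rose firmly after it. The cameras also differ by up to 3 mm in jig x, so I judged alignment by the pegs and by eye.

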